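Load the free chamber of the leak tester

ROBOT

A 6-joint arm with a two-finger parallel gripper is mounted at the origin on the work surface. World frame = base frame: x ahead of the robot, y to its left, z up, the work surface at z = 0. Lengths are in m, angles in degrees, forces in N, time in s.
With the tool pointing down it reaches from about 0.4 to 0.825 m from the base axis. Payload 7 kg.
Tool frame: the origin (TCP) lies at the centre of the arm's flange, where the gripper is bolted on; the fingertips stand 178 mm ahead of it and the grasp point (between the pads) lies 159 mm ahead of it; z points along the fingers, y is the line along which they close (so a half turn about z gives the same grasp; the last joint's range is limited). The gripper opens to 88 mm and grips with 3 to 60 N. Pads are 19 mm wide; open, the fingers measure 130 mm over their backs; the gripper's body (78 mm by 193 mm) begins 47 mm behind the grasp point.
Start: joints at [86.809, 20.546, 0.682, 0, -70.136, -16.507], TCP at [0.228, 0.635, 0.405] pointing down, gripper open.
Joint ranges: [-176.03, 176.03], [-82.01, 121.73], [-58.28, 71.71], [-173.87, 95.51], [-174.79, -0.11], [-173.66, 173.66]. Speed limits (degrees/s): [136.94, 136.94, 172.46, 180, 180, 180].

INTERFACE

Orientations are given as [roll, pitch, yaw] about the fixed x, y, z axes, in that order (R = Rz(yaw) Ry(pitch) Rx(roll)).
In Python, from plant import telemetry, snapshot, workorder, nets gives the robot as it stands.
- The arm moves only by the shell command python3 -m creep 'ROWS'. ROWS is JSON, a list that holds one entry, the list of rows, each a list of 5 numbers: the shift along the tool's x, y, z normalised to -1 to 1, where 1 is 0.2 m, then the turn about the tool's z normalised to -1 to 1, where 1 is pi/2 rad, then the opening, from 0 (shut) to 1 (fully open). In form: [[[x, y, z, spin, hand], ...]]. A call has 1 to 8 rows; each row shifts and turns the commanded pose from where the row before left it, along the tool's axes as they then stand; what a row does not reach is not made up. A row lasts 1/12 s, in which the tool goes at most 41.7 mm and 7.16 degrees, less where a joint would pass 70% of its speed; a pose out of reach is approached as far as the arm can. A call with a number of a shift or a turn outside -1 to 1 is refused whole. A call with a gripper value outside its range is refused whole. The fingers move at their own pace and stop on an object; the grip force is fixed at half the most. Time passes only in rows, so rows that do not move let the fingers close. It gives the time, the measured TCP pose, the force, the opening and the grip force at its end, in the units of the state.
- telemetry.get_obs(): the state, without advancing time (a new reading comes with each control period).
- snapshot(name): name is "side" or "top"; returns a dict with "frame" (384x512x3 uint8, red, green, blue), "fx", "fy", "cx", "cy" (pixels), "rvec" (rotation vector, rad) and "tvec" (3), from world to camera coordinates, as OpenCV has them. Camera axes: x right, y down, z forward; pixel columns grow to the right and rows downward; lengths in m; the calibration is good to about 2 mm. A picture is of the moment at which its call begins. There is no depth.
- workorder.close_job(): hands the job in; it is judged then, once.
Trained networks look in a picture, given as the dict that the camera call returned (one of the last four; its "shot" number tells which), for a name from the list of things; names that differ only in an ending like _2 or _b are one class to them, and where a whole thing is asked for, a point or a joint stands for the part that bears it (a point fixed in the world has none). Each returns a list of dicts, best first, with "confidence" (0 to 1); they miss things now and then, are a little off and sometimes report something else, mostly with a low value. They report only what shows in the picture. A call takes as long as a camera call. They do not tell look-alikes from the thing itself.
- nets.find_in(picture, query): "uv" ([column, row] in pixels, amid what is visible of it).
- nets.masks_of(picture, query): "region" (384x512 bool, what is visible of it) and "uv" ([column, row] in pixels, amid what is visible of it).
- nets.landmark_of(picture, query): "uv" ([column, row] in pixels: a listed point, or the origin of a listed thing).
The state is a dict: "clock": time; "joint_pos": joint angles; "qvel": joint speeds; "tau": joint torques, N m; "tool_pos": TCP position; "orientation": TCP orientation; "force": force on the tool from outside, world axes, zero at the start; "moment": the same for the moment, N m; "opening": finger opening in m; "gripper_force": force on a finger pad.
Only numpy, scipy, OpenCV 4.12 (cv2) and the standard library are available. Lean on these libraries where they do the work, as an engineer would, in place of code of your own. Each camera call takes 0.05 s, during which the arm holds its last target. There are 200 camera calls.

TASK

Put the waiting stopwatch on test in the leak tester: one chamber is busy with another stopwatch, so leave that one shut and use the chamber that still holds the steel check blank. Pull that chamber's sprung latch right out to its stop so that the lid springs up, lift the blank out and stand it on the cork mat, lay the stopwatch face up in the middle of the seat pad, shut the lid until the latch catches, then press that chamber's start button. Set both pieces down rather than drop them, and leave the tin, the loupe and the brush where they are.

Things in the scene. Friction and masses are not known exactly. Their poses are not given: they have to be found in the camera images.
- tester: Twin-chamber leak tester: grey box fixed to the bench, 235 mm deep (own x, from -135 to +100), 285 mm wide (own y), deck 58 mm up. Origin on the bench; +x to its back (away from the robot), +y to its left chamber. Chamber centres at x 12, y +68 and -68 mm; each has a clear lid, shut at the start, in front of it a latch with a black knob, and a round start button outboard of the latch.
- left_seat (a point): centre of the top face of the left chamber's round rubber seat pad (64 mm across, 3 mm thick, its top 61 mm above the bench); axes as the tester's. A rubber seal 3 mm high surrounds it as a 119 mm square; nothing else stands in the open chamber.
- right_seat (a point): the same for the right chamber
- left_hinge (a point): Middle of the left lid's hinge line (along tester y), 63 mm behind the seat centre, 63 mm above the bench. The clear lid is a box open below, 118 mm wide, reaching 124 mm forward of the hinge line when shut, its flat top 30 mm above that line, walls 3 mm, 26 mm of room above the pad. A striker bar for the latch stands 15 mm out from its front wall. Behind the hinge, space above the deck is free.
- right_hinge (a point): the same for the right lid
- lid_left (a joint): Left lid: 0 shut, 1.5 (stop) open, upright behind its chamber, hollow side to the robot. A weak damped spring (about 1 N at the front edge) raises it in 1 to 2 s once the latch lets go and holds it open. To shut it push its outer (top) face near the front edge, from behind and then from above, fully down to 0; just before that the latch gives way and snaps over the bar (6 to 12 N at the edge).
- lid_right (a joint): the same for the right lid
- left_latch_knob (a point): Centre of the top of the left latch's upright black knob: 20 mm diameter, 22 mm tall, top 44 mm above the deck (102 above the bench), on a steel carriage 36 x 30 mm whose top is 19 mm above the deck. 110 mm in front of the seat centre at rest. The latch's nose rises to 31 mm above the deck 30 mm behind the knob's axis.
- right_latch_knob (a point): the same for the right latch
- latch_left (a joint): travel of the left latch in m: 0 at rest (holding the lid), pulled straight forward (along the tester's -x) up to its stop at 0.018; the lid is free from about 0.012. Its spring pulls back with 3.3 N at rest and 6 N at the stop.
- latch_right (a joint): the same for the right latch
- start_left_top (a point): centre of the top of the left chamber's round grey start button, 22 mm diameter, top about 13 mm above the deck, 50 mm outboard of the latch
- start_right_top (a point): the same for the right chamber
- start_left (a joint): travel of the left start button in m: 0 up, 0.005 fully down (5 N); it springs back
- start_right (a joint): the same for the right button
- blank: the check blank: a solid steel dummy, disc 58 mm diameter and 9 mm thick with a grip knob on top (20 mm diameter, from 11.5 to 24.5 mm up); 0.24 kg. Origin: centre of its underside, z up. At the start it stands on the seat pad of the free chamber, under the shut clear lid.
- watch_waiting: the stopwatch to be tested, lying face up on the black rubber work pad: round steel case 56 mm diameter, 18 mm thick (sides vertical from 4 to 14 mm up), white dial, crown knob of 17 mm diameter reaching to 43 mm from the case's axis along its own +x; 0.12 kg. Origin: centre of the case's underside, z up (out of the dial).
- watch_on_test: an identical stopwatch, already on the seat pad of the busy chamber; it stays there. Origin and axes as the other.
- cork_mat: cork mat fixed to the bench, 130 mm (own x) by 120 mm (own y), 3 mm thick, to one side of the tester; origin: centre of its underside
- work_pad: black rubber work pad fixed to the bench, of the same size as the cork mat, on the other side of the tester; origin: centre of its underside
- tin: bystander: round tin with a white lid, 68 mm diameter, 30 mm tall, upright; origin: centre of its underside
- loupe: bystander: black eye loupe, 36 mm diameter, 34 mm tall, standing upright; origin: centre of its underside
- brush: bystander: bench brush about 150 mm long lying along its own x; origin under its middle
Mind the look-alikes: they are no part of the job. What is shaped like the watch_waiting but purple or yellow is not meant.

How it is judged (in metres and radians):
On the way, in this order (a step that is already met when the one before it is completed fails the run):
1. the free chamber's latch is pulled out to its stop (((y of watch_on_test in the frame of tester below 0 m and value of joint latch_left above 0.0155 m) or (y of watch_on_test in the frame of tester above 0 m and value of joint latch_right above 0.0155 m))), for 0.05 s.
2. the blank is out and stands on the cork mat (z of blank in the frame of cork_mat between 0 and 0.006 m and x of blank in the frame of cork_mat between -0.055 and 0.055 m and y of blank in the frame of cork_mat between -0.05 and 0.05 m and angle between blank's own z axis and vertical below 0.1 rad and contact force between the fingers and blank below 0.2 N and linear speed of blank below 0.02 m/s), for 0.2 s.
3. the stopwatch lies on the free chamber's seat pad, let go (((y of watch_on_test in the frame of tester below 0 m and (horizontal distance between watch_waiting and left_seat below 0.015 m and z of watch_waiting in the frame of left_seat below 0.004 m and angle between watch_waiting's own z axis and vertical below 0.08 rad and contact force between the fingers and watch_waiting below 0.2 N and linear speed of watch_waiting below 0.02 m/s)) or (y of watch_on_test in the frame of tester above 0 m and (horizontal distance between watch_waiting and right_seat below 0.015 m and z of watch_waiting in the frame of right_seat below 0.004 m and angle between watch_waiting's own z axis and vertical below 0.08 rad and contact force between the fingers and watch_waiting below 0.2 N and linear speed of watch_waiting below 0.02 m/s)))), for 0.2 s.
4. the free chamber's lid is shut and latched (((y of watch_on_test in the frame of tester below 0 m and (value of joint lid_left below 0.03 rad and value of joint latch_left below 0.004 m)) or (y of watch_on_test in the frame of tester above 0 m and (value of joint lid_right below 0.03 rad and value of joint latch_right below 0.004 m)))), for 0.2 s.
5. the free chamber's start button is pressed (((y of watch_on_test in the frame of tester below 0 m and value of joint start_left above 0.0035 m) or (y of watch_on_test in the frame of tester above 0 m and value of joint start_right above 0.0035 m))), for 0.05 s.
At the end, for the whole second after the job is handed in: Stopwatch face up on the free chamber's pad (within 15 mm of centre, under 4.5 deg), lid shut (0.03 rad), latch home (4 mm), start pressed and up again; blank upright on the cork mat, its centre 10 mm inside the edge; busy chamber shut; bystanders within 30 mm; all released, at rest (all of step 2 and ((y of watch_on_test in the frame of tester below 0 m and ((horizontal distance between watch_waiting and left_seat below 0.015 m and z of watch_waiting in the frame of left_seat below 0.004 m and angle between watch_waiting's own z axis and vertical below 0.08 rad and contact force between the fingers and watch_waiting below 0.2 N and linear speed of watch_waiting below 0.02 m/s) and (value of joint lid_left below 0.03 rad and value of joint latch_left below 0.004 m) and value of joint start_left below 0.002 m)) or (y of watch_on_test in the frame of tester above 0 m and ((horizontal distance between watch_waiting and right_seat below 0.015 m and z of watch_waiting in the frame of right_seat below 0.004 m and angle between watch_waiting's own z axis and vertical below 0.08 rad and contact force between the fingers and watch_waiting below 0.2 N and linear speed of watch_waiting below 0.02 m/s) and (value of joint lid_right below 0.03 rad and value of joint latch_right below 0.004 m) and value of joint start_right below 0.002 m))) and ((y of watch_on_test in the frame of tester above 0 m and (value of joint lid_left below 0.03 rad and value of joint latch_left below 0.004 m)) or (y of watch_on_test in the frame of tester below 0 m and (value of joint lid_right below 0.03 rad and value of joint latch_right below 0.004 m))) and distance of each of tin, loupe, brush from where it was at the start of the episode below 0.03 m); the robot touches nothing.
It fails at once if the busy chamber is disturbed (lid raised, latch drawn, start button pressed or its stopwatch shifted over 10 mm) (((y of watch_on_test in the frame of tester above 0 m and (value of joint lid_left above 0.1 rad or value of joint latch_left above 0.008 m or value of joint start_left above 0.0035 m)) or (y of watch_on_test in the frame of tester below 0 m and (value of joint lid_right above 0.1 rad or value of joint latch_right above 0.008 m or value of joint start_right above 0.0035 m))) or distance of watch_on_test from where it was at the start of the episode above 0.01 m).
It fails at once if the stopwatch is dropped (falls free by more than about 3 cm) (linear speed of watch_waiting above 0.75 m/s and contact force between the fingers and watch_waiting below 0.2 N).
It fails at once if the blank is dropped (falls free by more than about 3 cm) (linear speed of blank above 0.75 m/s and contact force between the fingers and blank below 0.2 N).
It fails at once if tin, loupe or brush is moved by more than 30 mm (distance of any of tin, loupe, brush from where it was at the start of the episode above 0.03 m).
It also fails if it takes over 67 s, if anything falls off the work surface, if the arm or the gripper's body presses on something with over 40 N, if the wrist force passes 120 N, or if a joint passes its speed limit or range.

## Working session

There is one attempt and no reset: what is moved stays moved. The work goes in short steps, Python scripts to look and compute and a shell command to move; the robot and the scene stay as the last step left them, time stands still between calls to the robot, and variables do not carry over. Pictures are saved under pics/ and viewed, at most 13 in all, crops included, and the job is handed in when it is done.

```bash
mkdir -p pics; ls; python3 - <<'E'
import cv2
from plant import telemetry, snapshot, nets
print(telemetry.get_obs())
for n in("side","top"):
    s=snapshot(n); cv2.imwrite(f"pics/{n}0.png",s["frame"][:,:,::-1]); print({k:v for k,v in s.items() if k!="frame"})
E
```

```text
pics
{'clock': 0.0, 'joint_pos': array([ 8.68101869e+01,  2.05905304e+01,  6.34922672e-01, -1.90336411e-02,
       -7.01364067e+01, -1.65045859e+01]), 'qvel': array([-0.14572268, -0.08944745,  0.04122421, -0.02898405, -0.1281443 ,
       -0.08873795]), 'tau': array([ 1.10813248e-04, -5.82710302e+01,  2.93079096e+01,  6.99776977e+00,
        7.21077886e-03, -1.57907593e-04]), 'tool_pos': array([0.22744191, 0.63532479, 0.40374481]), 'orientation': array([ 1.79906693e+02, -8.98720656e-03, -1.97008734e+01]), 'force': array([-0.53299258,  0.88974216,  0.50957415]), 'moment': array([-0.02453217, -0.0045718 , -0.02373419]), 'gripper_force': 0.0, 'opening': 0.08718395072343472}
{'fx': 409.7288939347826, 'fy': 409.7288939347826, 'cx': 250.82608139832445, 'cy': 193.68629958889224, 'rvec': array([ 0.14375724, -2.77803433,  1.36604356]), 'tvec': array([0.50463773, 0.07294936, 1.12491802]), 'shot': 1}
{'fx': 415.70773081267265, 'fy': 415.70773081267265, 'cx': 252.39340959526345, 'cy': 191.4169457454693, 'rvec': array([ 2.16497707, -2.19472504,  0.07202744]), 'tvec': array([0.05934923, 0.52348143, 1.11187384]), 'shot': 2}
```

View pics/side0.png

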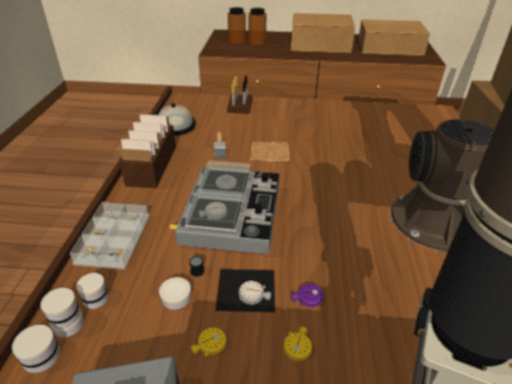

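View pics/top0.png

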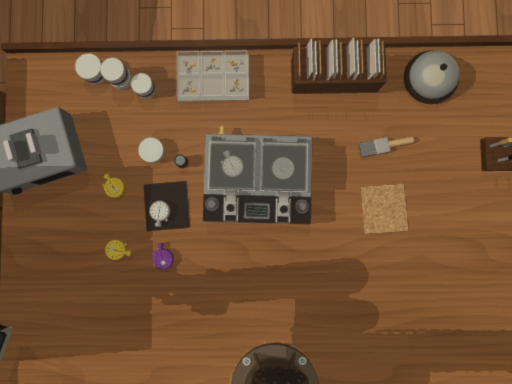

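```bash
cat > h.py <<'E'
import numpy as np, cv2
from plant import telemetry, snapshot, nets
def P(s):
    R=cv2.Rodrigues(s["rvec"])[0]; K=np.array([[s["fx"],0,s["cx"]],[0,s["fy"],s["cy"]],[0,0,1]])
    return K@np.c_[R,s["tvec"]]
def tri(a,b,ua,ub):
    X=cv2.triangulatePoints(P(a),P(b),np.array(ua,float).reshape(2,1),np.array(ub,float).reshape(2,1)); return X[:3,0]/X[3,0]
def onz(s,uv,z):
    M=P(s); H=np.c_[M[:,0],M[:,1],M[:,2]*z+M[:,3]]; x=np.linalg.solve(H,[uv[0],uv[1],1]); return x[:2]/x[2]
def proj(s,X):
    x=P(s)@np.r_[X,1]; return x[:2]/x[2]
E
python3 - <<'E'
from h import *
np.set_printoptions(precision=3,suppress=True)
a=snapshot("side");b=snapshot("top")
for q in "tester left_seat right_seat left_hinge right_hinge left_latch_knob right_latch_knob start_left_top start_right_top blank watch_waiting watch_on_test cork_mat work_pad tin loupe brush".split():
    A=nets.landmark_of(a,q);B=nets.landmark_of(b,q)
    print(q,[(np.round(x["uv"]),round(x["confidence"],2)) for x in A[:3]],[(np.round(x["uv"]),round(x["confidence"],2)) for x in B[:3]], tri(a,b,A[0]["uv"],B[0]["uv"]) if A and B else "")
E
```

```text
tester [(array([224., 215.]), 0.6)] [(array([257., 174.]), 0.6)] [0.576 0.039 0.   ]
left_seat [] [(array([231., 168.]), 0.72)] 
right_seat [(array([224., 182.]), 0.76)] [(array([283., 166.]), 0.58), (array([157., 212.]), 0.38)] [ 0.586 -0.029  0.063]
left_hinge [] [(array([235., 142.]), 0.82)] 
right_hinge [(array([201., 182.]), 0.92), (array([174., 297.]), 0.74)] [(array([284., 144.]), 0.69), (array([386., 210.]), 0.3)] [ 0.649 -0.033  0.054]
left_latch_knob [(array([257., 205.]), 0.86)] [(array([230., 210.]), 0.5)] [0.476 0.109 0.1  ]
right_latch_knob [(array([263., 176.]), 0.66), (array([192., 211.]), 0.31), (array([222., 211.]), 0.23)] [(array([282., 206.]), 0.55)] [ 0.478 -0.024  0.096]
start_left_top [(array([256., 227.]), 0.45)] [(array([209., 202.]), 0.53)] [0.487 0.163 0.076]
start_right_top [] [(array([300., 205.]), 0.38)] 
blank [(array([250., 292.]), 0.33)] [] 
watch_waiting [(array([294., 351.]), 0.82), (array([252., 293.]), 0.71), (array([213., 346.]), 0.62)] [(array([116., 247.]), 0.96), (array([116., 189.]), 0.93), (array([162., 257.]), 0.73)] [ 0.377  0.431 -0.005]
watch_on_test [(array([265., 174.]), 0.37)] [(array([160., 212.]), 0.59)] [0.46  0.241 0.288]
cork_mat [(array([270., 150.]), 0.97)] [(array([385., 206.]), 0.97)] [ 0.477 -0.311  0.004]
work_pad [(array([248., 291.]), 0.94), (array([255., 226.]), 0.52)] [(array([167., 205.]), 0.57)] [ 0.487  0.29  -0.006]
tin [(array([177., 300.]), 0.64), (array([256., 227.]), 0.2)] [(array([150., 150.]), 0.98)] [ 0.643  0.336 -0.002]
loupe [(array([194., 271.]), 0.49)] [(array([185., 163.]), 0.48)] [ 0.614  0.242 -0.008]
brush [(array([222., 146.]), 0.56)] [(array([384., 146.]), 0.89)] [ 0.642 -0.313  0.011]
```

View crops.

The top view shows the watch with a crown in the left chamber (232,166), which is the busy one. The plain disc is in the right chamber (284,168), so that one is free. The waiting white watch is on the black pad at (159,211) in top and (250,292) in side. The cork mat is at (385,208) in top, and the yellow and purple watches are look-alikes. I'll zoom in on the tester and the watch for accuracy.

```bash
python3 - <<'E'
from h import *
for n,(x0,y0,w,h,k) in dict(top=(140,125,180,110,4.4),side=(170,155,120,160,3.7)).items():
    s=snapshot(n); c=s["frame"][y0:y0+h,x0:x0+w,::-1]
    cv2.imwrite(f"pics/{n}1.png",cv2.resize(c,None,fx=k,fy=k,interpolation=cv2.INTER_CUBIC))
E
```

```text
(no output)
```

View pics/top1.png

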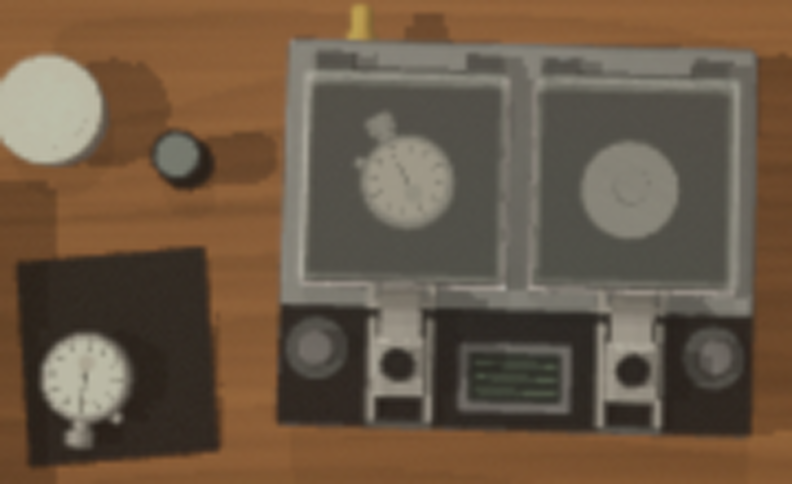

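View pics/side1.png

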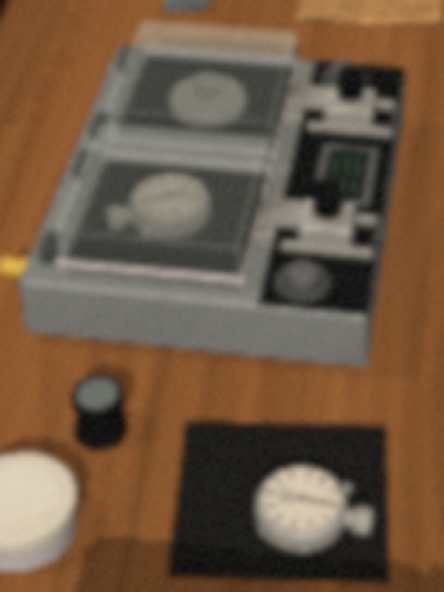

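```bash
cat > m.py <<'E'
from h import *
from scipy.optimize import least_squares
np.set_printoptions(precision=4,suppress=True)
a=snapshot("side");b=snapshot("top")
S=lambda x,y:np.array([170+(x+.5)/3.7-.5,155+(y+.5)/3.7-.5])
T=lambda x,y:np.array([140+(x+.5)/4.4-.5,125+(y+.5)/4.4-.5])
obs=[(b,T(290,40),(.1,.1425,.058)),(b,T(755,50),(.1,-.1425,.058)),(b,T(750,435),(-.135,-.1425,.058)),(b,T(278,424),(-.135,.1425,.058)),
(b,T(398,365),(-.098,.068,.102)),(b,T(633,370),(-.098,-.068,.102)),
(a,S(370,310),(-.135,.1425,.058)),(a,S(30,275),(.1,.1425,.058)),(a,S(402,68),(-.135,-.1425,.058)),(a,S(122,47),(.1,-.1425,.058)),
(a,S(327,185),(-.098,.068,.102)),(a,S(351,73),(-.098,-.068,.102))]
def w(p,X): c,s=np.cos(p[2]),np.sin(p[2]); return np.array([p[0]+c*X[0]-s*X[1],p[1]+s*X[0]+c*X[1],X[2]])
f=lambda p:np.concatenate([proj(s,w(p,X))-uv for s,uv,X in obs])
r=least_squares(f,[.576,.039,0],loss="soft_l1"); p=r.x
print("tester",p[:2],np.degrees(p[2]));print(f(p).reshape(-1,2))
for n,X in dict(lseat=(.012,.068,.061),rseat=(.012,-.068,.061),rknob=(-.098,-.068,.102),rhinge=(-.051,-.068,.063),rstart=(-.098,-.118,.071)).items(): print(n,w(p,X))
for n,u,v in [("lknob",S(327,185),T(398,365)),("rknob",S(351,73),T(633,370)),("lstart",S(302,278),T(316,347)),("watch dial",S(302,505),T(87,378)),("crown",S(362,520),T(78,437)),("blank disc",S(207,100),T(630,190))]: print(n,tri(a,b,u,v))
print("rstart",onz(b,T(714,357),.071),"lstart",onz(b,T(316,347),.071),"blank",onz(b,T(630,190),.070),"watch",onz(b,T(87,378),.021),onz(a,S(302,505),.021),"crown",onz(b,T(78,437),.012),onz(a,S(362,520),.012))
for q in ["cork_mat","watch_waiting"]:
    A=[x["uv"] for x in nets.masks_of(a,q) ];B=[x["uv"] for x in nets.masks_of(b,q)]
    if q=="cork_mat":
        m=nets.masks_of(b,q)[0]["region"].astype(np.uint8); R=cv2.minAreaRect(cv2.findNonZero(m)); print(R,onz(b,R[0],.003),[onz(b,x,.003) for x in cv2.boxPoints(R)],tri(a,b,A[0],B[0]))
    else: print([np.round(x) for x in A],[np.round(x) for x in B])
E
python3 m.py
```

```text
tester [0.5733 0.0371] -2.0832622369728786
[[-0.5344 -0.5038]
 [ 1.0767 -0.5282]
 [ 1.0958  0.8219]
 [-0.6277  0.803 ]
 [-0.1299  0.1416]
 [ 0.5207  0.2352]
 [-0.0712  1.4927]
 [-3.5907  1.5049]
 [ 1.1907 -0.3861]
 [-1.3776 -1.0527]
 [ 0.2964  0.1123]
 [-0.0471 -0.7081]]
lseat [0.5877 0.1047 0.061 ]
rseat [ 0.5828 -0.0313  0.061 ]
rknob [ 0.4729 -0.0273  0.102 ]
rhinge [ 0.5198 -0.029   0.063 ]
rstart [ 0.471  -0.0772  0.071 ]
lknob [0.4784 0.1083 0.102 ]
rknob [ 0.4731 -0.0261  0.1005]
lstart [0.4905 0.1593 0.0633]
watch dial [0.4754 0.3067 0.0149]
crown [0.4389 0.3126 0.013 ]
blank disc [ 0.5818 -0.0286  0.0656]
rstart [ 0.4814 -0.0758] lstart [0.4905 0.1585] blank [ 0.5812 -0.0283] watch [0.4757 0.3053] [0.4745 0.3116] crown [0.4394 0.3129] [0.4384 0.3118]
((383.9847717285156, 208.28680419921875), (47.308040618896484, 44.244415283203125), 85.91438293457031) [ 0.474  -0.3084] [array([ 0.5356, -0.2453]), array([ 0.5426, -0.367 ]), array([ 0.4129, -0.371 ]), array([ 0.4059, -0.2503])] [ 0.4807 -0.3176  0.0004]
[array([254., 292.]), array([214., 342.]), array([307., 295.])] [array([163., 257.]), array([113., 187.]), array([117., 247.]), array([160., 212.])]
```

Positions agree between the two views: the knobs triangulate at z≈0.101 (0.102 expected), the watch at about 0.015–0.02, and the mat at about 0. Next I'll write a goto helper and start moving, with the right chamber as the free one.

```bash
cat > go.py <<'E'
# go.py x y ztip yaw : remaining spin & shift (normalised, axes after the spin)
import sys,numpy as np
from plant import telemetry
from scipy.spatial.transform import Rotation as R
o=telemetry.get_obs(); x,y,z,yaw=map(float,sys.argv[1:5])
p=np.array(o["tool_pos"]); cy=o["orientation"][2]
d=R.from_euler("xyz",[180,0,yaw],degrees=True).inv().apply(np.array([x,y,z+.178])-p)/.2
print("t",round(o["clock"],2),"tip",np.round(p-[0,0,.178],4),"ori",np.round(o["orientation"],2),"F",np.round(o["force"],1),"open",round(o["opening"],4),"gf",round(o["gripper_force"],1),"| spin",round((cy-yaw)/90,4),"shift",np.round(d,4))
E
python3 -m creep '[[[0,0,0,-0.0653,0.5],[0,0,0,-0.0653,0.5],[0,0,0,-0.0653,0.5],[0.0675,0.163,0,0,0.5],[0.0675,0.163,0,0,0.5],[0.0675,0.163,0,0,0.5],[0.0675,0.163,0,0,0.5],[0.0675,0.163,0,0,0.5]]]'
python3 go.py 0.473 -0.0268 0.14 -2.1
```

```text
clock: 3.02
tool_pos: [0.2894, 0.4685, 0.4047]
orientation: [-180.0, -0.0, -2.0]
force: [0.7, -0.2, 1.1]
opening: 0.0449
gripper_force: 0.0
t 3.02 tip [0.2894 0.4685 0.2267] ori [-1.7999e+02 -1.0000e-02 -2.0500e+00] F [ 0.7 -0.2  1.1] open 0.0449 gf 0.0 | spin 0.0006 shift [1.0081 2.4413 0.4333]
```

```bash
python3 -m creep '[[[0.067,0.163,0,0,0.5],[0.067,0.163,0,0,0.5],[0.067,0.163,0,0,0.5],[0.067,0.163,0,0,0.5],[0.067,0.163,0,0,0.5],[0.067,0.163,0,0,0.5],[0.067,0.163,0,0,0.5],[0.067,0.163,0,0,0.5]]]' | head -2
python3 -m creep '[[[0.067,0.163,0,0,0.5],[0.067,0.163,0,0,0.5],[0.067,0.163,0.08,0,0.5],[0.067,0.163,0.08,0,0.5],[0.067,0.163,0.08,0,0.5],[0.067,0.163,0.08,0,0.5],[0.067,0.163,0.08,0,0.5],[0,0,0,0,0.5]]]'|head -2
python3 go.py 0.473 -0.0268 0.084 -2.1
python3 - <<'E'
from h import *
s=snapshot("side");t=snapshot("top")
a=cv2.resize(s["frame"][110:260,170:320],(500,500),interpolation=cv2.INTER_CUBIC)
b=cv2.resize(t["frame"][140:260,220:340][:, :],(500,500),interpolation=cv2.INTER_CUBIC)
cv2.imwrite("pics/k.png",cv2.resize(np.hstack([a,b]),(800,400))[:,:,::-1])
E
```

```text
clock: 3.68
tool_pos: [0.3869, 0.2039, 0.4051]
clock: 4.35
tool_pos: [0.4724, -0.0302, 0.3217]
t 4.35 tip [ 0.4724 -0.0302  0.1437] ori [179.9    0.26  -2.34] F [-0.1  0.   0.6] open 0.0438 gf 0.0 | spin -0.0026 shift [ 0.0024 -0.0169  0.2985]
```

View pics/k.png

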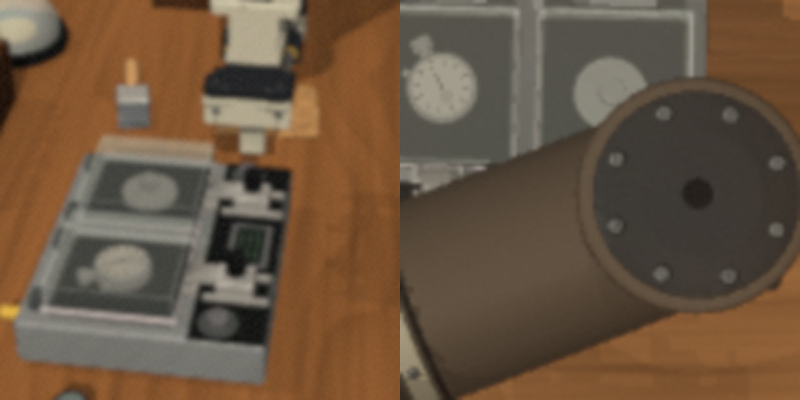

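The side view shows the gripper above the right latch knob at about (250,180), with the blank in that chamber and the watch in the other. I'll descend, grip and pull.

```bash
python3 -m creep '[[[0.002,-0.017,0.1,-0.0026,0.5],[0,0,0.1,0,0.5],[0,0,0.098,0,0.5],[0,0,0,0,0.5],[0,0,0,0,0],[0,0,0,0,0],[0,0,0,0,0],[0,0,0,0,0]]]'
python3 go.py 0.473 -0.0268 0.084 -2.1
```

```text
clock: 5.12
tool_pos: [0.4732, -0.0231, 0.2667]
orientation: [179.9, -0.1, -1.7]
force: [2.2, -25.6, 2.9]
opening: 0.0225
gripper_force: 12.7
t 5.12 tip [ 0.4732 -0.0231  0.0887] ori [ 1.7986e+02 -6.0000e-02 -1.7200e+00] F [  2.2 -25.6   2.9] open 0.0225 gf 12.7 | spin 0.0042 shift [-0.0002  0.0185  0.0234]
```

```bash
python3 -m creep '[[[0,0.01,0,0,0],[0,0.01,0,0,0],[0,0,0,0,0]]]'
python3 go.py 0.473 -0.0268 0.084 -2.1
```

```text
clock: 5.37
tool_pos: [0.4732, -0.0264, 0.2666]
orientation: [-179.9, -0.2, -1.8]
force: [-0.7, -1.4, 5.1]
opening: 0.0191
gripper_force: 30.0
t 5.37 tip [ 0.4732 -0.0264  0.0886] ori [-1.7995e+02 -1.6000e-01 -1.8300e+00] F [-0.7 -1.4  5.1] open 0.0191 gf 30.0 | spin 0.003 shift [-0.0011  0.0018  0.0232]
```

```bash
python3 -m creep '[[[-0.03,0,0,0,0],[-0.03,0,0,0,0],[-0.03,0,0,0,0],[-0.005,0,0,0,0],[0,0,0,0,0],[0,0,0,0,0],[0,0,0,0,0],[0,0,0,0,0]]]'
python3 go.py 0.473 -0.0268 0.084 -2.1
```

```text
clock: 6.03
tool_pos: [0.4553, -0.0256, 0.2666]
orientation: [-180.0, -0.3, -1.8]
force: [6.1, -4.8, 1.3]
opening: 0.0187
gripper_force: 30.0
t 6.03 tip [ 0.4553 -0.0256  0.0886] ori [-179.96   -0.28   -1.77] F [ 6.1 -4.8  1.3] open 0.0187 gf 30.0 | spin 0.0037 shift [0.0885 0.003  0.0232]
```

```bash
python3 -m creep '[[[-0.005,0,0,0,0],[0,0,0,0,0],[0,0,0,0,0],[0,0,0,0,0],[0,0,0,0,0],[0,0,0,0,0],[0,0,0,0,0],[0,0,0,0,0]]]'|tail -4
python3 -m creep '[[[0,0,0,0,0],[0,0,0,0,0],[0,0,0,0,0.5],[0,0,0,0,0.5],[0,0,0,0,0.5],[0,0,-0.15,0,0.5],[0,0,-0.2,0,0.5],[0,0,-0.2,0,0.5]]]'
python3 - <<'E'
from h import *
s=snapshot("side")
cv2.imwrite("pics/l.png",cv2.resize(s["frame"][90:260,150:330],(720,680))[:600,:,::-1])
E
python3 go.py 0.582 -0.0295 0.23 -2.1
```

```text
orientation: [-180.0, -0.3, -1.8]
force: [6.9, -5.0, 0.1]
opening: 0.0188
gripper_force: 30.0
clock: 7.37
tool_pos: [0.4519, -0.0259, 0.3758]
orientation: [179.9, 0.2, -1.8]
force: [1.7, -0.2, -0.1]
opening: 0.0436
gripper_force: 0.0
t 7.42 tip [ 0.4543 -0.0256  0.2065] ori [-179.94   -0.54   -1.73] F [ 4.2  0.1 10. ] open 0.0443 gf 0.0 | spin 0.0041 shift [ 0.6389 -0.0041 -0.1176]
```

View pics/l.png

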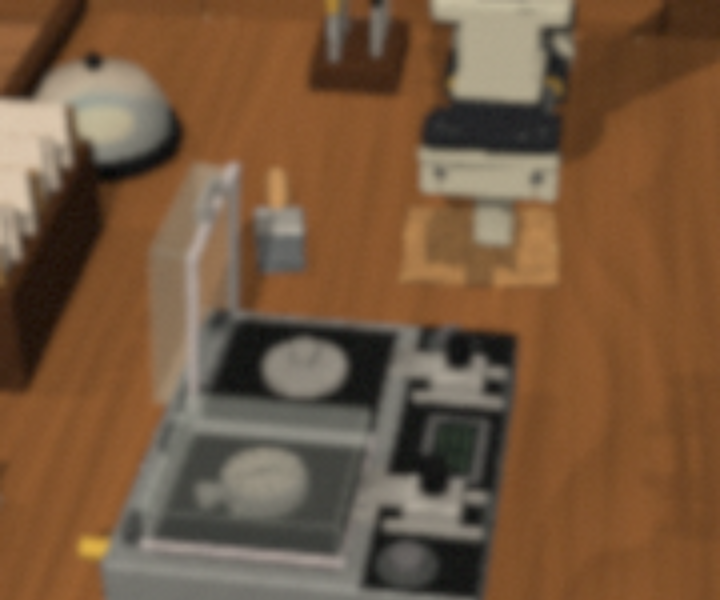

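The lid is up. In side crop coordinates the blank is at (305,365) on the pad, and the right latch is back home. I'm moving over the blank.

```bash
python3 -m creep '[[[0.16,0,0,0.004,0.5],[0.16,0,0,0,0.5],[0.16,0,0,0,0.5],[0.16,0,0,0,0.5],[0,0,0.2,0,0.5],[0,0,0.2,0,0.5],[0,0,0,0,0.5]]]' | head -2
python3 - <<'E'
from h import *
s=snapshot("side")
print(onz(s,(150+305/4-.4,90+368/4-.4),.070))
E
python3 go.py 0.582 -0.0290 0.074 -2.1
```

```text
clock: 8.0
tool_pos: [0.5777, -0.0308, 0.2873]
[ 0.58006066 -0.023018  ]
t 8.05 tip [ 0.5789 -0.0308  0.1133] ori [179.88   0.52  -2.24] F [0.2 0.3 0.9] open 0.0438 gf 0.0 | spin -0.0015 shift [ 0.015  -0.0093  0.1965]
```

```bash
python3 -m creep '[[[0.012,-0.011,0.1,0,0.5],[0,0,0.09,0,0.5],[0,0,0,0,0.5],[0,0,0,0,0.5]]]' | head -4; python3 go.py 0.582 -0.0285 0.074 -2.1
```

```text
clock: 8.38
tool_pos: [0.5834, -0.0282, 0.2589]
orientation: [180.0, -0.0, -2.2]
force: [0.6, 1.1, 0.0]
t 8.38 tip [ 0.5834 -0.0282  0.0809] ori [ 1.7998e+02 -4.0000e-02 -2.1500e+00] F [0.6 1.1 0. ] open 0.0439 gf 0.0 | spin -0.0006 shift [-0.0071  0.0018  0.0343]
```

```bash
python3 -m creep '[[[-0.006,0,0.032,0,0.5],[0,0,0,0,0.5],[0,0,0,0,0],[0,0,0,0,0],[0,0,0,0,0],[0,0,0,0,0],[0,0,0,0,0]]]' ; python3 go.py 0.582 -0.0285 0.074 -2.1
```

```text
clock: 8.97
tool_pos: [0.582, -0.0283, 0.251]
orientation: [-180.0, -0.0, -2.2]
force: [-0.1, -0.3, 2.3]
opening: 0.019
gripper_force: 30.0
t 8.97 tip [ 0.582  -0.0283  0.073 ] ori [-1.80e+02 -2.00e-02 -2.19e+00] F [-0.1 -0.3  2.3] open 0.019 gf 30.0 | spin -0.001 shift [-0.0001  0.001  -0.0052]
```

```bash
python3 -m creep '[[[0,0,-0.03,0,0],[0,0,-0.07,0,0],[0,0,-0.12,0,0],[0,0,-0.12,0,0],[0,0,-0.1,0,0],[-0.049,0.142,0,0,0],[-0.049,0.142,0,0,0],[-0.049,0.142,0,0,0]]]' | tail -3
python3 -m creep '[[[-0.049,0.142,0,0,0],[-0.049,0.142,0,0,0],[-0.049,0.142,0,0,0],[-0.049,0.142,0,0,0],[-0.049,0.142,0,0,0],[-0.049,0.142,0.1,0,0],[-0.049,0.142,0.1,0,0],[0,0,0.1,0,0]]]' | tail -3
python3 go.py 0.474 -0.309 0.016 -2.1
```

```text
force: [-0.1, -0.5, -3.3]
opening: 0.0187
gripper_force: 30.0
force: [1.1, 0.0, -3.4]
opening: 0.0188
gripper_force: 30.0
t 10.3 tip [ 0.4711 -0.3117  0.1001] ori [ 1.7999e+02  2.0000e-02 -2.3700e+00] F [ 1.1  0.  -3.4] open 0.0188 gf 30.0 | spin -0.003 shift [ 0.0142 -0.0139  0.4207]
```

```bash
python3 -m creep '[[[0.014,-0.014,0.12,0,0],[0,0,0.12,0,0],[0,0,0.08,0,0],[0,0,0.02,0,0],[0,0,0,0,0],[0,0,0,0,0]]]' | tail -3
python3 go.py 0.474 -0.309 0.016 -2.1
```

```text
force: [-0.3, -0.9, -2.7]
opening: 0.0191
gripper_force: 30.0
t 10.8 tip [ 0.4764 -0.3057  0.0333] ori [ 1.7998e+02 -1.0000e-02 -2.1700e+00] F [-0.3 -0.9 -2.7] open 0.0191 gf 30.0 | spin -0.0008 shift [-0.0116  0.0167  0.0866]
```

```bash
python3 -m creep '[[[0,0,0.04,0,0],[0,0,0.03,0,0],[0,0,0.016,0,0],[0,0,0,0,0],[0,0,0,0,0]]]' | tail -3
python3 go.py 0.474 -0.309 0.0155 -2.1
```

```text
force: [-0.2, -0.2, -2.8]
opening: 0.0187
gripper_force: 30.0
t 11.22 tip [ 0.476  -0.3056  0.0155] ori [-1.80e+02  1.00e-02 -2.19e+00] F [-0.2 -0.2 -2.8] open 0.0187 gf 30.0 | spin -0.001 shift [-0.0096  0.0173 -0.0001]
```

Not in contact yet, so I'll lower by 1 mm steps.

```bash
python3 -m creep '[[[0,0,0.005,0,0],[0,0,0.005,0,0],[0,0,0,0,0],[0,0,0,0,0]]]' | tail -3
python3 go.py 0.474 -0.309 0.0155 -2.1
```

```text
force: [-3.4, 3.2, 10.2]
opening: 0.0187
gripper_force: 30.0
t 11.55 tip [ 0.4761 -0.3056  0.0149] ori [ 1.7997e+02 -4.0000e-02 -2.1600e+00] F [-3.4  3.2 10.2] open 0.0187 gf 30.0 | spin -0.0007 shift [-0.01    0.0172 -0.003 ]
```

```bash
python3 -m creep '[[[0,0,-0.005,0,0.5],[0,0,0,0,0.5],[0,0,0,0,0.5],[0,0,0,0,0.5],[0,0,-0.15,0,0.5],[0,0,-0.2,0,0.5],[0,0,-0.2,0,0.5],[0,0,-0.2,0,0.5]]]' | tail -3
python3 - <<'E'
from h import *
s=snapshot("side")
cv2.imwrite("pics/m.png",cv2.resize(s["frame"][110:190,220:320],(500,400))[:,:,::-1])
E
python3 go.py 0.4755 0.307 0.18 -8
```

```text
force: [0.9, -0.4, 0.2]
opening: 0.0435
gripper_force: 0.0
t 12.27 tip [ 0.4778 -0.3067  0.175 ] ori [179.71  -0.58  -2.1 ] F [ 3.  -2.4  9.2] open 0.0438 gf 0.0 | spin 0.0656 shift [-0.4385 -3.0371 -0.0251]
```

View pics/m.png

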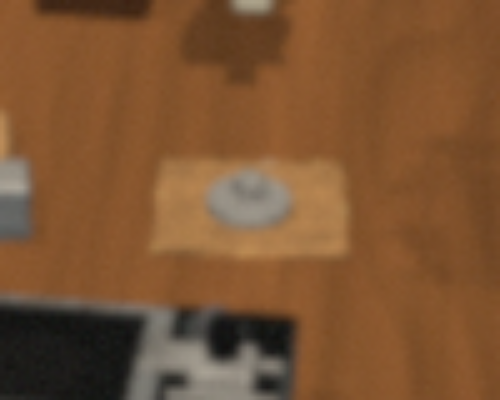

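The blank stands upright near the middle of the mat, at (248,198) in the crop. Next is the watch.

```bash
python3 -m creep '[[[0,0,0,0.066,1],[-0.0258,-0.18,0,0,1],[-0.0258,-0.18,0,0,1],[-0.0258,-0.18,0,0,1],[-0.0258,-0.18,0,0,1],[-0.0258,-0.18,0,0,1],[-0.0258,-0.18,0,0,1],[-0.0258,-0.18,0,0,1]]]' | head -2
python3 -m creep '[[[-0.0258,-0.18,0,0,1],[-0.0258,-0.18,0,0,1],[-0.0258,-0.18,0,0,1],[-0.0258,-0.18,0,0,1],[-0.0258,-0.18,0,0,1],[-0.0258,-0.18,0,0,1],[-0.0258,-0.18,0,0,1],[-0.0258,-0.18,0,0,1]]]' | head -2
python3 -m creep '[[[-0.0258,-0.18,0,0,1],[-0.0258,-0.18,0,0,1],[0,0,0.2,0,1],[0,0,0.2,0,1],[0,0,0,0,1],[0,0,0,0,1]]]' | head -2
python3 go.py 0.4755 0.307 0.007 -8
python3 - <<'E'
from h import *
s=snapshot("side")
cv2.imwrite("pics/w.png",cv2.resize(s["frame"][190:330,180:340],(640,560))[:,:,::-1])
E
```

```text
clock: 12.93
tool_pos: [0.4756, -0.0495, 0.3425]
clock: 13.6
tool_pos: [0.4754, 0.2417, 0.3425]
clock: 14.1
tool_pos: [0.4754, 0.3121, 0.261]
t 14.1 tip [0.4754 0.3121 0.083 ] ori [ 1.7972e+02  1.4000e-01 -8.1100e+00] F [ 1.1 -0.5  0.7] open 0.0875 gf 0.0 | spin -0.0013 shift [0.0041 0.0252 0.3799]
```

View pics/w.png

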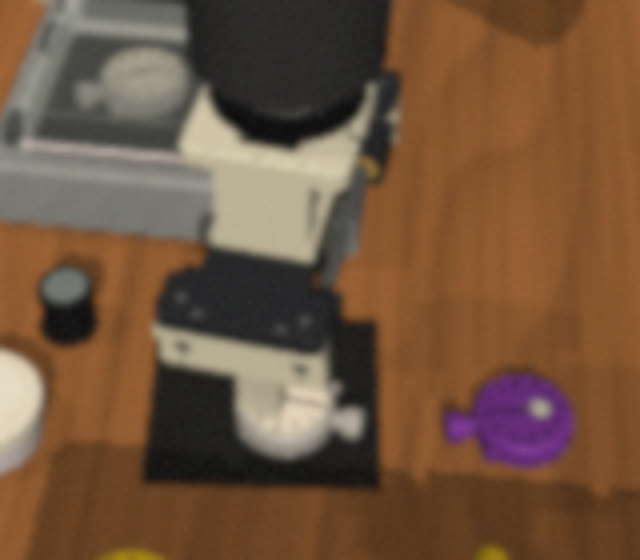

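```bash
python3 -m creep '[[[0.004,0.022,0.15,0,1],[0,0,0.13,0,1],[0,0,0.08,0,1],[0,0,0,0,1],[0,0,0,0,1]]]' | head -4
python3 go.py 0.4755 0.307 0.007 -8
```

```text
clock: 14.57
tool_pos: [0.4768, 0.3085, 0.1924]
orientation: [-179.9, -0.1, -8.1]
force: [0.0, 0.7, 0.8]
t 14.57 tip [0.4768 0.3085 0.0144] ori [-1.7992e+02 -8.0000e-02 -8.1300e+00] F [0.  0.7 0.8] open 0.0878 gf 0.0 | spin -0.0014 shift [-0.0056  0.0084  0.0371]
```

```bash
python3 -m creep '[[[-0.003,0.008,0.035,0,1],[0,0,0,0,1],[0,0,0,0,0],[0,0,0,0,0],[0,0,0,0,0],[0,0,0,0,0],[0,0,0,0,0],[0,0,0,0,0]]]'
python3 go.py 0.4755 0.307 0.007 -8
```

```text
clock: 15.23
tool_pos: [0.4752, 0.3067, 0.1836]
orientation: [-180.0, -0.0, -8.1]
force: [-0.9, -0.4, 3.0]
opening: 0.0549
gripper_force: 30.0
t 15.23 tip [0.4752 0.3067 0.0056] ori [-1.7999e+02 -1.0000e-02 -8.1200e+00] F [-0.9 -0.4  3. ] open 0.0549 gf 30.0 | spin -0.0014 shift [ 0.0014 -0.0017 -0.007 ]
```

```bash
python3 -m creep '[[[0,0,-0.04,0,0],[0,0,-0.1,0,0],[0,0,-0.17,0,0],[0,0,-0.17,0,0],[0,0,-0.17,0,0],[0,0,-0.17,-0.067,0],[0,0,-0.03,0,0],[0,0,0,0,0]]]'
python3 go.py 0.5825 -0.030 0.17 -2.1
```

```text
clock: 15.9
tool_pos: [0.4755, 0.307, 0.357]
orientation: [-179.7, -0.2, -2.1]
force: [-0.1, 0.3, -1.3]
opening: 0.0547
gripper_force: 30.0
t 15.9 tip [0.4755 0.307  0.179 ] ori [-179.73   -0.22   -2.09] F [-0.1  0.3 -1.3] open 0.0547 gf 30.0 | spin 0.0001 shift [0.5965 1.6642 0.0452]
```

```bash
python3 -m creep '[[[0.03,0.08,0,0,0],[0.052,0.144,0,0,0],[0.052,0.144,0,0,0],[0.052,0.144,0,0,0],[0.052,0.144,0,0,0],[0.052,0.144,0,0,0],[0.052,0.144,0,0,0],[0.052,0.144,0,0,0]]]' | tail -3
python3 -m creep '[[[0.052,0.144,0,0,0],[0.052,0.144,0,0,0],[0.052,0.144,0,0,0],[0.0465,0.144,0.05,0,0],[0,0,0.15,0,0],[0,0,0.15,0,0],[0,0,0.05,0,0],[0,0,0,0,0]]]' | tail -3
python3 go.py 0.5825 -0.030 0.066 -2.1
```

```text
force: [1.3, -0.1, -1.9]
opening: 0.0549
gripper_force: 30.0
force: [0.6, -0.3, -0.2]
opening: 0.0543
gripper_force: 30.0
t 17.23 tip [ 0.5805 -0.0308  0.0915] ori [179.89   0.44  -2.18] F [ 0.6 -0.3 -0.2] open 0.0543 gf 30.0 | spin -0.0009 shift [ 0.0096 -0.0042  0.1276]
```

```bash
python3 -m creep '[[[0.005,-0.002,0.05,0,0],[0,0,0.05,0,0],[0,0,0.01,0,0],[0,0,0,0,0],[0,0,0,0,0]]]' | tail -3
python3 go.py 0.5825 -0.030 0.0636 -2.1
```

```text
force: [1.2, -0.4, -0.9]
opening: 0.0547
gripper_force: 30.0
t 17.65 tip [ 0.5834 -0.0297  0.074 ] ori [-1.7999e+02 -5.0000e-02 -2.0700e+00] F [ 1.2 -0.4 -0.9] open 0.0547 gf 30.0 | spin 0.0003 shift [-0.0043  0.0019  0.0522]
```

```bash
python3 -m creep '[[[-0.003,0,0.025,0,0],[0,0,0.018,0,0],[0,0,0.003,0,0],[0,0,0,0,0],[0,0,0,0,0]]]' | tail -3
python3 go.py 0.5825 -0.030 0.0636 -2.1
```

```text
force: [0.4, -0.1, -0.5]
opening: 0.0548
gripper_force: 30.0
t 18.07 tip [ 0.5826 -0.03    0.0643] ori [180.   -0.   -2.1] F [ 0.4 -0.1 -0.5] open 0.0548 gf 30.0 | spin -0.0 shift [-0.0005  0.0002  0.0035]
```

```bash
python3 -m creep '[[[0,0,0.004,0,0],[0,0,0.003,0,0],[0,0,0,0,0],[0,0,0,0,0]]]' | tail -3
python3 go.py 0.5825 -0.030 0.0636 -2.1
```

```text
force: [-2.3, 0.4, 5.9]
opening: 0.0546
gripper_force: 30.0
t 18.4 tip [ 0.5827 -0.0299  0.0636] ori [-1.80e+02 -4.00e-02 -2.09e+00] F [-2.3  0.4  5.9] open 0.0546 gf 30.0 | spin 0.0001 shift [-0.001   0.0003 -0.0002]
```

The watch is down on the pad. Releasing and rising.

```bash
python3 -m creep '[[[0,0,0,0,0.85],[0,0,0,0,0.85],[0,0,0,0,0.85],[0,0,-0.05,0,0.85],[0,0,-0.15,0,0.85],[0,0,-0.2,0,0.85],[0,0,-0.2,0,0.85],[0,0,-0.2,0,0.85]]]' | tail -3
python3 -m creep '[[[0,0,-0.15,0,0],[-0.1,0,0,0,0],[0,0,0,0,0]]]' | head -2
python3 - <<'E'
from h import *
s=snapshot("side"); t=snapshot("top")
cv2.imwrite("pics/p.png",cv2.resize(s["frame"][120:240,160:300],(700,600))[:,:,::-1])
E
python3 go.py 0.711 -0.0345 0.26 -2.1
```

```text
force: [1.9, 0.5, -0.3]
opening: 0.0741
gripper_force: 0.0
clock: 19.32
tool_pos: [0.5608, -0.0294, 0.4343]
t 19.42 tip [ 0.562  -0.0293  0.2541] ori [-1.7996e+02 -9.0000e-02 -2.0900e+00] F [-0.4  0.3  0.1] open 0.0523 gf 0.0 | spin 0.0001 shift [ 0.7456 -0.0013 -0.0297]
```

View pics/p.png

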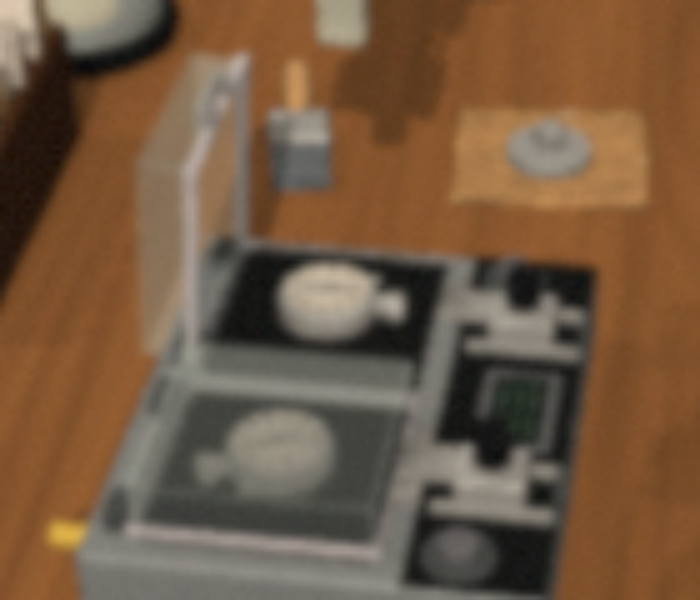

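The watch lies face up at (325,295) in the crop, centred on the pad in the right chamber. I'm going over and behind the open lid.

```bash
python3 -m creep '[[[0.16,0,0,0,0],[0.16,0,0,0,0],[0.16,0,0,0,0],[0.16,0,0,0,0],[0.15,0,0,0,0],[0,0,0.1,0,0],[0,0,0.17,0,0],[0,0,0.17,0,0]]]' 
python3 -m creep '[[[0,0,0.02,0,0],[0,0,0,0,0],[0,0,0,0,0]]]' | tail -4
python3 go.py 0.690 -0.034 0.165 -2.1
```

```text
clock: 20.08
tool_pos: [0.7215, -0.0352, 0.3412]
orientation: [180.0, -0.0, -2.1]
force: [0.9, 0.2, -1.2]
opening: 0.0013
gripper_force: 0.0
orientation: [179.9, -0.0, -2.1]
force: [0.5, -0.4, 0.9]
opening: 0.0004
gripper_force: 0.0
t 20.33 tip [ 0.7212 -0.0351  0.1619] ori [ 1.7995e+02 -3.0000e-02 -2.0700e+00] F [ 0.5 -0.4  0.9] open 0.0004 gf 0.0 | spin 0.0003 shift [-0.1563  0.0003 -0.0153]
```

```bash
python3 -m creep '[[[-0.15,0,-0.015,0,0],[-0.06,0,0,0,0],[-0.05,0,-0.005,0,0],[-0.05,0,-0.005,0,0],[-0.065,0,0.005,0,0],[-0.065,0,0.005,0,0],[-0.065,0,0.025,0,0],[-0.065,0,0.025,0,0]]]'
python3 go.py 0.584 -0.032 0.139 -2.1
```

```text
clock: 21.0
tool_pos: [0.607, -0.0307, 0.3345]
orientation: [-180.0, -0.3, -2.1]
force: [2.9, -0.5, 1.4]
opening: 0.0003
gripper_force: 1.2
t 21.0 tip [ 0.607  -0.0307  0.1565] ori [-179.96   -0.3    -2.07] F [ 2.9 -0.5  1.4] open 0.0003 gf 1.2 | spin 0.0004 shift [-0.1146  0.0109  0.0876]
```

```bash
python3 -m creep '[[[-0.055,0,0.042,0,0],[-0.055,0,0.042,0,0],[-0.042,0,0.052,0,0],[-0.042,0,0.052,0,0],[-0.028,0,0.05,0,0],[-0.028,0,0.04,0,0],[0,0,0,0,0],[0,0,0,0,0]]]'
python3 go.py 0.556 -0.031 0.093 -2.1
```

```text
clock: 21.67
tool_pos: [0.5583, -0.0287, 0.279]
orientation: [-180.0, -0.4, -2.0]
force: [3.2, -1.5, 5.5]
opening: 0.0005
gripper_force: 2.8
t 21.67 tip [ 0.5583 -0.0287  0.101 ] ori [-179.96   -0.37   -2.02] F [ 3.2 -1.5  5.5] open 0.0005 gf 2.8 | spin 0.0009 shift [-0.0112  0.0121  0.0402]
```

Lid is nearly shut. I'll push it down in small steps.

```bash
for i in 1; do :; done
python3 -m creep '[[[-0.01,0,0.015,0,0],[0,0,0.015,0,0],[0,0,0.01,0,0],[0,0,0,0,0],[0,0,0,0,0]]]'
python3 go.py 0.556 -0.031 0.093 -2.1
```

```text
clock: 22.08
tool_pos: [0.5555, -0.0286, 0.2704]
orientation: [-180.0, -0.2, -2.0]
force: [-2.3, 0.9, 11.6]
opening: 0.0
gripper_force: 5.7
t 22.08 tip [ 0.5555 -0.0286  0.0924] ori [-179.98   -0.19   -2.05] F [-2.3  0.9 11.6] open 0.0 gf 5.7 | spin 0.0006 shift [ 0.0028  0.0119 -0.0029]
```

```bash

python3 -m creep '[[[0,0,0.008,0,0],[0,0,0.004,0,0],[0,0,0,0,0],[0,0,0,0,0]]]'
python3 go.py 0.556 -0.031 0.093 -2.1
```

```text
clock: 22.42
tool_pos: [0.5553, -0.0286, 0.2692]
orientation: [-180.0, -0.2, -2.0]
force: [-7.1, 2.7, 23.6]
opening: 0.0006
gripper_force: 11.9
t 22.42 tip [ 0.5553 -0.0286  0.0912] ori [-179.99   -0.2    -2.03] F [-7.1  2.7 23.6] open 0.0006 gf 11.9 | spin 0.0008 shift [ 0.004   0.0119 -0.0089]
```

```bash

python3 -m creep '[[[0,0,-0.02,0,0],[0,0,-0.1,0,0],[0,0,-0.15,0,0],[0,0,-0.15,0,0],[0,0,-0.1,0,0],[0,0,0,0,0],[0,0,0,0,0]]]' | tail -4
python3 - <<'E'
from h import *
s=snapshot("side")
cv2.imwrite("pics/q.png",cv2.resize(s["frame"][120:240,160:300],(700,600))[:,:,::-1])
E
python3 go.py 0.481 -0.078 0.15 -2.1
```

```text
orientation: [-179.9, -0.2, -2.1]
force: [0.1, 0.4, -0.9]
opening: 0.0005
gripper_force: 0.0
t 23.05 tip [ 0.5543 -0.0289  0.1921] ori [-1.7996e+02 -2.0000e-02 -2.1200e+00] F [-0.4 -0.6 -1.4] open 0.0005 gf 0.0 | spin -0.0002 shift [-0.3571  0.2588  0.2104]
```

View pics/q.png

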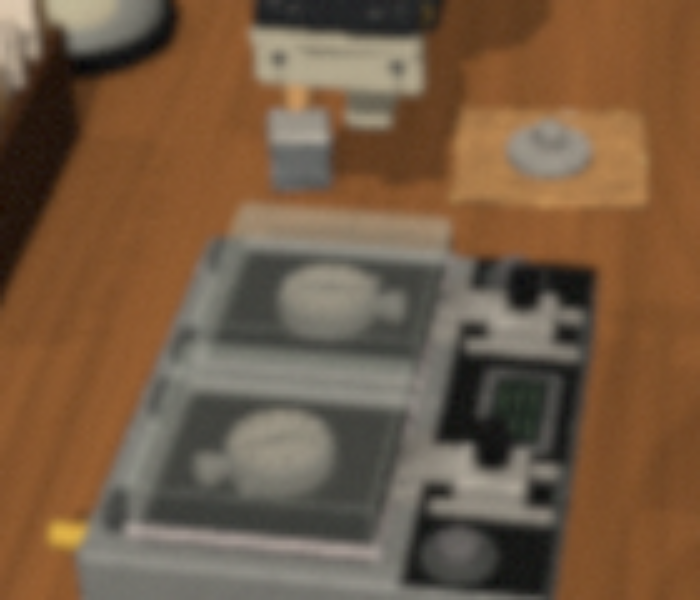

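The lid stays down and latched, and the knob is at (523,285) as before. Now the start button.

```bash

python3 -m creep '[[[-0.12,0.087,0,0,0],[-0.12,0.086,0,0,0],[-0.117,0.086,0,0,0],[0,0,0.15,0,0],[0,0,0.15,0,0],[0,0,0.15,0,0],[0,0,0.05,0,0],[0,0,0,0,0]]]' | tail -4
python3 go.py 0.481 -0.078 0.065 -2.1
```

```text
orientation: [179.9, 0.4, -2.2]
force: [0.5, 0.0, -0.4]
opening: 0.0006
gripper_force: 0.0
t 23.72 tip [ 0.4795 -0.0784  0.0881] ori [179.91   0.44  -2.15] F [ 0.5  0.  -0.4] open 0.0006 gf 0.0 | spin -0.0006 shift [ 0.0076 -0.0024  0.1154]
```

```bash

python3 -m creep '[[[0.004,0,0.04,0,0],[0,0,0.03,0,0],[0,0,0.02,0,0],[0,0,0.015,0,0],[0,0,0,0,0],[0,0,0,0,0]]]'
```

```text
clock: 24.22
tool_pos: [0.4822, -0.078, 0.2492]
orientation: [-180.0, -0.0, -2.1]
force: [-0.2, 1.2, 1.3]
opening: 0.0005
gripper_force: 0.7
```

```bash

python3 -m creep '[[[0,0,0.012,0,0],[0,0,0.012,0,0],[0,0,0,0,0],[0,0,0,0,0]]]'
python3 -m creep '[[[0,0,0.006,0,0],[0,0,0.004,0,0],[0,0,0,0,0],[0,0,0,0,0]]]'
```

```text
clock: 24.55
tool_pos: [0.4823, -0.0781, 0.2444]
orientation: [-180.0, -0.0, -2.1]
force: [-0.8, -0.2, 4.8]
opening: 0.0004
gripper_force: 2.4
clock: 24.88
tool_pos: [0.4823, -0.078, 0.244]
orientation: [180.0, -0.1, -2.1]
force: [-7.8, 2.7, 24.5]
opening: 0.0004
gripper_force: 12.1
```

The button travelled 5 mm and reached its hard stop, so it's pressed. I'm retreating, then one last look before handing in.

```bash

python3 -m creep '[[[0,0,-0.05,0,0],[0,0,-0.15,0,0],[0,0,-0.2,0,0],[0,0,-0.2,0,0],[0,0,-0.15,0,0],[0,0,0,0,0],[0,0,0,0,0],[0,0,0,0,0]]]' | tail -4
python3 - <<'E'
from h import *
s=snapshot("side")
cv2.imwrite("pics/z.png",cv2.resize(s["frame"][110:310,140:320],(540,600))[:,:,::-1])
E
```

```text
orientation: [-180.0, 0.0, -2.1]
force: [-0.1, -0.4, -0.9]
opening: 0.0003
gripper_force: 0.0
```

View pics/z.png

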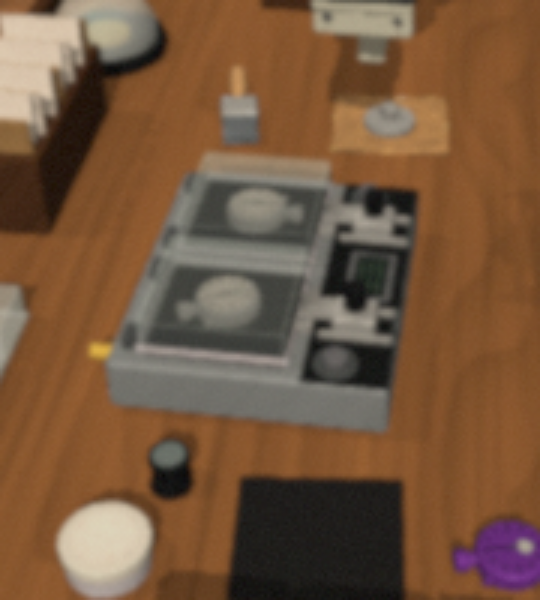

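Both lids are shut, the watch is in the right chamber at (257,212), the blank is on the mat at (388,118), and the bystanders haven't moved.

```bash
python3 -c "
from plant import workorder; print(workorder.close_job())"
```

```text
the job is handed in; nothing more can be done
None
```

The job is handed in, no verdict returned: the waiting stopwatch is face up in the right (free) chamber with its lid latched and start button pressed, the blank stands on the cork mat, and the busy chamber, tin, loupe and brush were left alone.

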